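# Lay the petri dish in the flatbed imager and lower its cover

## Robot

A 7-joint arm with a two-finger parallel gripper is mounted at the origin on a cart in front of the work surface, level with it; the furniture and walls round the work are solid. World frame = base frame: x ahead of the robot, y to its left, z up, the work surface at z = 0. Lengths are in m, angles in degrees, forces in N, time in s.
With the tool pointing down it reaches from about 0.4 to 0.925 m from the base axis. Payload 4.1 kg.
Tool frame: the origin (TCP) lies midway between the tips of the shut fingers; the grasp point (between the pads) lies 19 mm behind it (pinch_z is the distance from the TCP to the grasp point, in m); y points along the fingers, z is the direction in which the jaws open and shut, and the axes are right-handed (so a half turn about y gives the same grasp; the last joint's range is limited). The gripper opens to 85 mm and grips with 20 to 120 N. Pads are 22 mm wide; open, the fingers measure 114 mm over their backs; the gripper's body (76 mm by 85 mm) begins 54 mm behind the grasp point. The pads swing forward as they close: fully open they stand 13 mm farther back than shut.
Start: joints at [-82.678, 22.827, 2.584, 88.041, -1.071, 69.15, -2.905], TCP at [0.146, 0.633, 0.231] pointing down, gripper open.
Joint ranges: [-161.44, 161.44], [-28.35, 127.94], [-78.24, 83.42], [0, 140.83], [-78.03, 258.03], [13.02, 114.36], [-168.23, 168.23]. Speed limits (degrees/s): [147.25, 147.25, 180, 180, 180, 180, 180].

## Interface

Orientations are given as a 3x3 rotation matrix whose columns are the frame's x, y, z axes.
In Python, from workcell import * gives the robot as it stands. The module is installed in compiled form; this text tells all that it offers.
- The arm moves only by the tool move_arm, never from a script. Its arguments are lists of equal length, an entry for each row: "offset": the shift along the tool's x, y, z in mm, a list of three; "delta_rot": the turn, a rotation vector about the tool's x, y, z in degrees, a list of three; "fingers": the finger opening in mm, from 0 to 85.4. A call has 1 to 10 rows; each row is the pose to reach, as a shift and turn from the pose commanded when the call began, along the tool's axes at that moment; what a row does not reach only later rows make up. A row lasts 1/12 s, in which the tool goes at most 41.7 mm and 7.16 degrees, less where a joint would pass 70% of its speed; a pose out of reach is approached as far as the arm can. A call with a gripper value outside its range is refused whole. The fingers move at their own pace and stop on an object; "force" is the grip in N (left out, the last holds). Time passes only in rows, so rows that repeat a pose let the fingers close. It gives the time, the measured TCP pose, the force and the opening at its end, in the units of the state.
- observe(): the state, without advancing time (a new reading comes with each control period).
- capture(name): name is "scene" or "top" or "wrist"; returns a dict with "color" (384x512x3 uint8, blue, green, red), "mtx" (3x3 intrinsics, pixels), "D" ([k1, k2, p1, p2, k3] as OpenCV has them; the pictures are not rectified), "rvec" (rotation vector, rad) and "tvec" (3), from world to camera coordinates, as OpenCV has them. Camera axes: x right, y down, z forward; pixel columns grow to the right and rows downward; lengths in m; the calibration is good to about 2 mm. A picture is of the moment at which its call begins. There is no depth.
- sign_off(): hands the job in, once; it reports no verdict.
The state is a dict: "t": time; "joint_pos": joint angles; "qd": joint speeds; "joint_torque": joint torques, N m; "tool_pos": TCP position; "eef_rot": TCP orientation; "force": force on the tool from outside, world axes, zero at the start; "wrist_torque": the same for the moment, N m; "grip_width": finger opening in m.
Only numpy, scipy, OpenCV 4.12 (cv2) and the standard library are available. Lean on these libraries where they do the work, as an engineer would, in place of code of your own. Each camera call takes 0.05 s, during which the arm holds its last target.

## Task

Lay the clear petri dish that lies beside the open flatbed imager flat on the imager's sunken glass, then lower the hinged cover gently until it is fully shut. The cover falls if it is let go halfway, so do not let it slam. Leave the wooden block and the timer where they are.

Things in the scene. Friction and masses are not known exactly. Their poses are not given: they have to be found in the camera images.
- imager: Low grey flatbed imager, fixed to the table, 150 (x) x 200 (y) x 40 mm high without its cover. Origin: centre of its underside, on the table top. x points to the hinge side (away from the robot at yaw 0), z up. A recess 120 (x) x 170 (y) mm in its top, 18 mm deep, with walls 15 mm thick, has the glass as its floor.
- glass (a point): Centre of the top face of the imager's glass, 22 mm above the table, 18 mm below the rim; axes as the imager.
- cover_hinge (a point): Middle of the cover's hinge line, at the top of the imager's back edge (75 mm along its x, 40 mm up). Frame turns with the cover: y along the hinge line (parallel to the imager's y), -x from the hinge to the handle, z the cover's outer face.
- cover_handle (a point): Middle of the cover's handle bar: a round steel bar of 12 mm diameter, 100 mm long parallel to the hinge, carried by two legs in the plane of the cover, 40 mm beyond the cover's front edge and 190 mm from the hinge (and 6.5 mm to the outer side of the hinge line in z). Frame turns with the cover, axes as cover_hinge. White cover plate 150 x 200 x 12 mm.
- cover (a joint): Opening angle of the cover, rad: 0 fully shut on the rim, 1.57 upright, 1.85 the open stop. It starts open, a little past upright. Its stiff hinge holds it above about 0.9; below that it falls by its own weight (0.35 kg) unless held.
- dish: Clear round petri dish (one rigid piece), 65 mm across at the rim and 13 mm high, base 60 mm across; grasp it across its sides at any yaw. It lies loose on the table beside the imager. Origin: centre of its underside, z up.
- wood_block: Plain small wooden block 61 (x) x 74 (y) x 16 mm, a bystander. Origin: centre of its underside.
- timer: White bench timer with a display, 66 (x) x 68 (y) x 17 mm, a bystander. Origin: centre of its underside.
There are look-alikes about, which are no part of the job. What is shaped like the dish but red is not meant.

How it is judged:
By the outcome, as a careful person would: the job done as asked, in the order asked, and still so for the second after the job is handed in, with the robot touching nothing.
It also fails if it takes over 69 s, if anything falls off the work surface, if the arm or the gripper's body presses on something with over 40 N, if the wrist force passes 120 N, or if a joint passes its speed limit or range.

## Working session

There is one attempt and no reset: what is moved stays moved. The work goes in short steps, Python scripts to look and compute and a tool call to move; the robot and the scene stay as the last step left them, time stands still between calls to the robot, and variables do not carry over. Pictures are saved under pics/ and viewed, and the job is handed in when it is done.

Besides the shell and the picture viewer there is one more tool, called after ">>>" by a JSON object that holds its "name" and its "arguments", one argument or row to a line. move_arm: Moves the arm, as the interface text tells. Its arguments: {"type":"object","properties":{"offset":{"type":"array"},"delta_rot":{"type":"array"},"fingers":{"type":"array"},"force":{"type":"number"}},"required":["offset","delta_rot","fingers"]}

```bash
mkdir -p pics; python3 - <<'E'
from workcell import *
import cv2,pickle
print(observe())
for n in ["scene","top","wrist"]:
    c=capture(n); cv2.imwrite(f"pics/{n}0.png",c["color"]); pickle.dump(c,open(f"{n}0.pkl","wb"))
    print(n,c["mtx"].tolist(),c["D"],c["rvec"],c["tvec"])
E
```

```text
{'t': 0.0, 'joint_pos': array([-82.67763368,  22.87114587,   2.5796753 ,  88.11493964,
        -1.07132697,  69.1503383 ,  -2.90767645]), 'qd': array([-0.00369227, -0.07795295,  0.06542879,  0.09556763,  0.03193621,
       -0.04491236,  0.05356277]), 'joint_torque': array([-5.16899479e-05, -4.75140274e+01,  1.36457685e+00, -2.54218501e+01,
        1.16097392e-02,  9.57610348e-03, -5.24653217e-06]), 'tool_pos': array([0.14598864, 0.63273339, 0.23026605]), 'eef_rot': array([[ 9.74407545e-01, -3.10192636e-04,  2.24788433e-01],
       [-2.24788608e-01, -1.93503417e-03,  9.74405633e-01],
       [ 1.32719848e-04, -9.99998080e-01, -1.95523967e-03]]), 'force': array([-0.77206155, -1.19052224, -0.01083215]), 'wrist_torque': array([-0.01043545,  0.03869296,  0.03262927]), 'grip_width': 0.08514207115196502}
scene [[391.6668667634983, 0.0, 254.7145329391142], [0.0, 391.6668667634983, 189.42106971874028], [0.0, 0.0, 1.0]] [-0.10747411  0.          0.          0.          0.        ] [ 1.11751303  2.67543048 -0.60882791] [ 0.41889236 -0.3183229   1.05099616]
top [[386.4524863192567, 0.0, 254.53519439953016], [0.0, 386.4524863192567, 191.04741384572299], [0.0, 0.0, 1.0]] [0.03300479 0.         0.         0.         0.        ] [ 2.13837325 -2.12047521  0.17318823] [-0.0540931   0.56479703  0.83912991]
wrist [[269.91257070199254, 0.0, 259.36461844753825], [0.0, 269.91257070199254, 187.21111323931083], [0.0, 0.0, 1.0]] [-0.00336178  0.          0.          0.          0.        ] [-2.25012418 -1.79134644 -0.28722809] [-0.6483727  -0.04109248  0.38108942]
```

View pics/scene0.png

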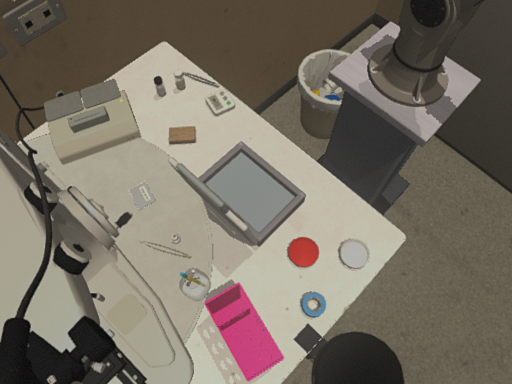

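View pics/top0.png

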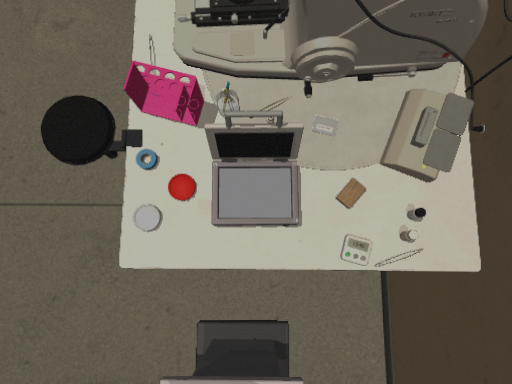

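View pics/wrist0.png

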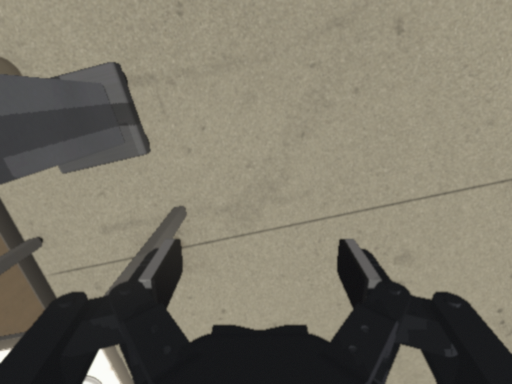

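The scene view shows the red dish at (303,252) and a clear or greyish dish at (353,254). The top view shows them at (182,187) and (147,218). The imager is at top (255,193), with its cover standing open behind it. The wood block is at top (351,193) and the timer at (357,250).

Candidates for the dish are the clear disc at top (147,218), the red disc at (182,187) and the blue tape ring at (147,159). The clear disc fits: it is colourless, round and lies beside the imager. I'll confirm with crops and measure.

```bash
cat > h.py <<'E'
import numpy as np,cv2,pickle
def load(n): return pickle.load(open(n+".pkl","rb"))
def ray(c,p):
    R,_=cv2.Rodrigues(np.array(c["rvec"])); t=np.array(c["tvec"]).reshape(3)
    u=cv2.undistortPoints(np.array([[p]],float),c["mtx"],np.array(c["D"]))[0,0]
    d=R.T@np.array([u[0],u[1],1]); return -R.T@t,d/np.linalg.norm(d)
def onz(c,p,z):
    o,d=ray(c,p); return o+d*(z-o[2])/d[2]
def tri(*cp):
    A=np.zeros((3,3));b=np.zeros(3);L=[]
    for c,p in cp:
        o,d=ray(c,p);L.append((o,d));P=np.eye(3)-np.outer(d,d);A+=P;b+=P@o
    X=np.linalg.solve(A,b)
    return X,[np.linalg.norm((np.eye(3)-np.outer(d,d))@(X-o)) for o,d in L]
def proj(c,X):
    return cv2.projectPoints(np.array(X,float).reshape(-1,3),np.array(c["rvec"]),np.array(c["tvec"]),c["mtx"],np.array(c["D"]))[0][:,0]
E
python3 - <<'E'
from h import *
s,t=load("scene0"),load("top0")
for n,c in (("s",s),("t",t)): print(n,ray(c,(256,192)),proj(c,[[0,0,0],[.146,.633,.23],[.5,0,0]]).round(0).tolist())
print(tri((s,(353,254)),(t,(147,218))))
print(tri((s,(303,252)),(t,(182,187))))
a=cv2.resize(t["color"][140:260,110:330],None,fx=3.6,fy=3.6,interpolation=cv2.INTER_CUBIC)
b=cv2.resize(s["color"][130:280,150:380],None,fx=3.4,fy=3.4,interpolation=cv2.INTER_CUBIC)
cv2.imwrite("pics/cropt.png",a);cv2.imwrite("pics/crops.png",b)
E
```

```text
s (array([0.82798473, 0.21979365, 0.80468954]), array([-0.31258744, -0.29454004, -0.90306991])) [[407.0, 74.0], [664.0, 230.0], [285.0, 190.0]]
t (array([ 0.4154939 , -0.05650021,  0.92208096]), array([ 0.16641941,  0.00425869, -0.98604586])) [[229.0, 455.0], [-179.0, 429.0], [234.0, 221.0]]
(array([ 0.50663474,  0.20784831, -0.00301561]), [np.float64(0.0005779787976485591), np.float64(0.0005779787976484778)])
(array([0.58113772, 0.12720592, 0.00259039]), [np.float64(0.0007689228988895858), np.float64(0.0007689228988895099)])
```

View pics/cropt.png

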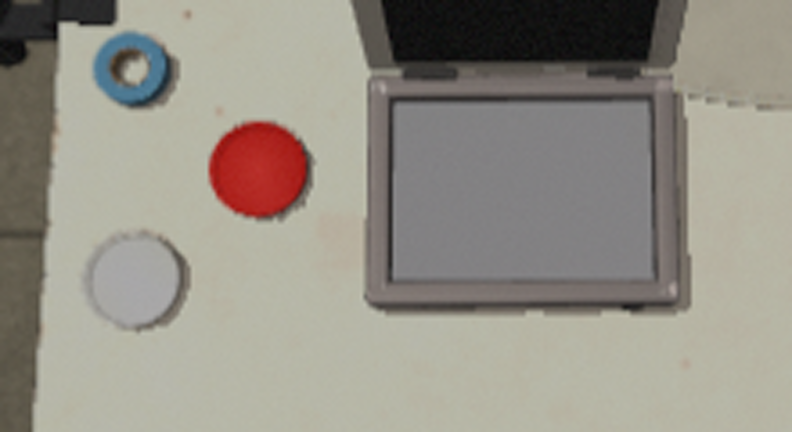

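View pics/crops.png

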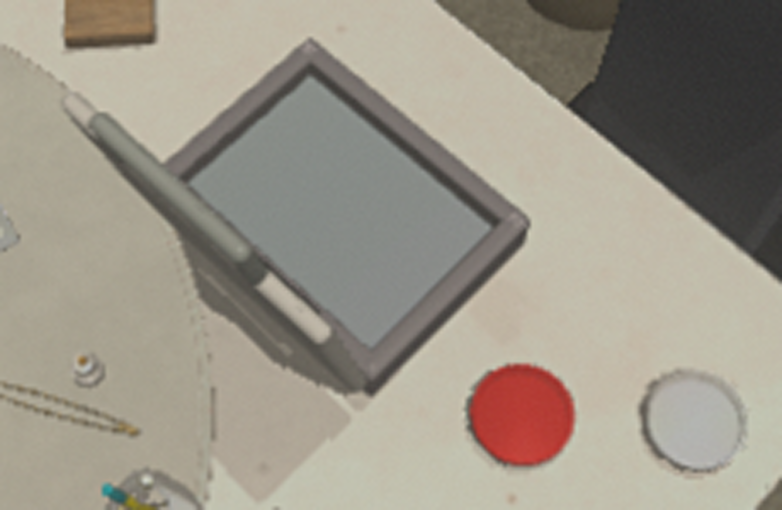

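Confirmed: the clear disc at crop (137,280), which is about (0.507, 0.208), is the colourless one. The red look-alike stays put. Next I'll refine the dish and imager positions.

```bash
python3 - <<'E'
from h import *
s,t=load("scene0"),load("top0")
T=lambda x,y:(110+(x+.5)/3.6-.5,140+(y+.5)/3.6-.5)
S=lambda x,y:(150+(x+.5)/3.4-.5,130+(y+.5)/3.4-.5)
print("rim nearleft",tri((t,T(369,301)),(s,S(527,222))))
print("rim nearright",tri((t,T(677,300)),(s,S(310,41))))
print("glass NL",tri((t,T(391,281)),(s,S(491,225))))
print("glass NR",tri((t,T(655,280)),(s,S(309,77))))
for n,p in (("NL",(391,281)),("NR",(655,280)),("FR",(654,99)),("FL",(391,99))): print(n,onz(t,T(*p),.022).round(4))
for n,p in (("oNL",(369,301)),("oNR",(677,300)),("oFR",(680,80)),("oFL",(370,80))): print(n,onz(t,T(*p),.04).round(4))
print("FL s glass", onz(s,S(372,347),.022))
# cover handle (top): full view
cv2.imwrite("pics/cov.png",cv2.resize(t["color"][95:235,195:315],None,fx=4.2,fy=4.2,interpolation=cv2.INTER_CUBIC))
# dish
print("dish t z.013",onz(t,(147.3,218),.013),onz(s,(353,254),.006))
E
```

```text
rim nearleft (array([0.49156946, 0.04804465, 0.03309687]), [np.float64(0.0004438938180133381), np.float64(0.00044389381801334505)])
rim nearright (array([ 0.49366418, -0.14847105,  0.03311317]), [np.float64(0.0007395356690544304), np.float64(0.0007395356690544262)])
glass NL (array([0.50609154, 0.03326741, 0.02761868]), [np.float64(0.0014636644173447156), np.float64(0.0014636644173447366)])
glass NR (array([ 0.5078803 , -0.1358113 ,  0.01707626]), [np.float64(0.000924217386441186), np.float64(0.0009242173864412291)])
NL [0.5058 0.0351 0.022 ]
NR [ 0.5079 -0.1361  0.022 ]
FR [ 0.6282 -0.1363  0.022 ]
FL [0.6269 0.0381 0.022 ]
oNL [0.4912 0.0469 0.04  ]
oNR [ 0.4935 -0.1484  0.04  ]
oFR [ 0.6368 -0.1517  0.04  ]
oFL [0.6353 0.0502 0.04  ]
FL s glass [0.61877233 0.03419038 0.022     ]
dish t z.013 [0.5047825  0.20307426 0.013     ] [0.51055655 0.20750401 0.006     ]
```

View pics/cov.png

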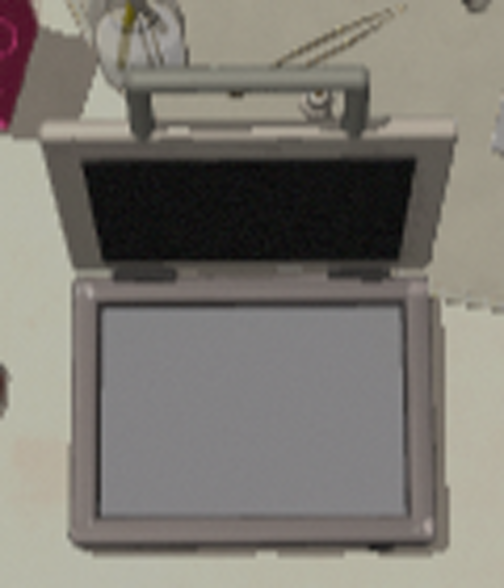

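```bash
python3 - <<'E'
from h import *
s,t,w=load("scene0"),load("top0"),load("wrist0")
T=lambda x,y:(195+(x+.5)/4.2-.5,95+(y+.5)/4.2-.5)
S=lambda x,y:(150+(x+.5)/3.4-.5,130+(y+.5)/3.4-.5)
print("bar L",tri((t,T(130,79)),(s,S(257,268))))
print("bar R",tri((t,T(366,79)),(s,S(98,118))))
print("cover top L corner (front face edge)",tri((t,T(45,130)),(s,S(345,378))))
print("cover top R",tri((t,T(453,130)),(s,S(68,100))))
print("black round",tri((t,(78,130)),(s,(357,390))))
print("wrist cam",ray(w,(256,192)))
print("knob scope",[onz(t,(325,80),z).round(3).tolist() for z in (0,.2,.4)])
print("scope low edge",[onz(t,(240,72),z).round(3).tolist() for z in (0,.2,.4)])
cv2.imwrite("pics/sc2.png",cv2.resize(s["color"][120:384,0:400],None,fx=2,fy=2,interpolation=cv2.INTER_CUBIC))
E
```

```text
bar L (array([0.68358914, 0.00965971, 0.21762654]), [np.float64(0.004527116362050373), np.float64(0.004527116362050294)])
bar R (array([ 0.68357768, -0.10024055,  0.22509682]), [np.float64(0.0009093724930414835), np.float64(0.0009093724930413596)])
cover top L corner (front face edge) (array([0.6798425 , 0.06011306, 0.15291984]), [np.float64(0.008233409376568787), np.float64(0.00823340937656884)])
cover top R (array([ 0.6761802 , -0.14496951,  0.1797623 ]), [np.float64(0.00032873101386314866), np.float64(0.00032873101386327275)])
black round (array([0.71473166, 0.37793737, 0.02527922]), [np.float64(0.0005491002229118625), np.float64(0.0005491002229119543)])
wrist cam (array([0.06678374, 0.65063488, 0.37352252]), array([ 0.31987085, -0.08814522, -0.94335203]))
knob scope [[0.86, -0.225, 0.0], [0.764, -0.188, 0.2], [0.667, -0.152, 0.4]]
scope low edge [[0.881, -0.009, -0.0], [0.78, -0.019, 0.2], [0.679, -0.03, 0.4]]
```

View pics/sc2.png

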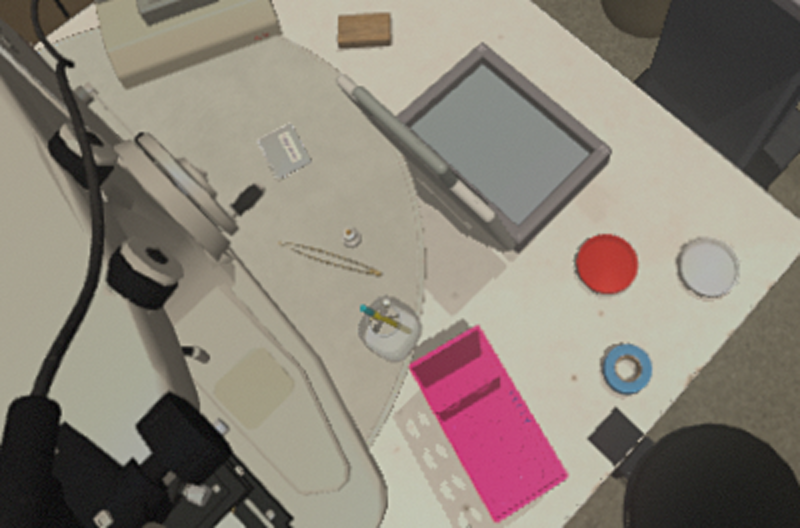

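```bash
python3 - <<'E'
from h import *
s,t=load("scene0"),load("top0")
print("knob tip",tri((t,(308,92)),(s,(131,213))))
cv2.imwrite("pics/tt.png",cv2.resize(t["color"][0:130,160:440],None,fx=2.8,fy=2.8,interpolation=cv2.INTER_CUBIC))
E
```

```text
knob tip (array([ 0.79012585, -0.16768823,  0.07758963]), [np.float64(0.004228032390362445), np.float64(0.004228032390362324)])
```

View pics/tt.png

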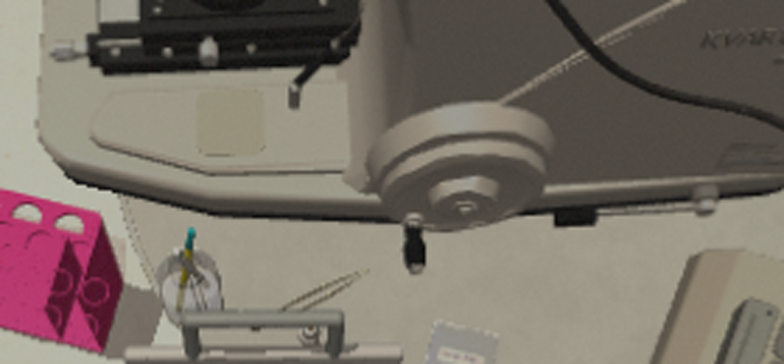

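>>> {"name": "move_arm", "arguments": {
  "offset": [
    [0,0,-40],
    [0,0,-80],
    [0,0,-120],
    [0,0,-160],
    [0,0,-200]
  ],
  "delta_rot": [
    [0,0,0],
    [0,0,0],
    [0,0,0],
    [0,0,0],
    [0,0,0]
  ],
  "fingers": [85,85,85,85,85]
}}

```text
t: 0.57
tool_pos: [0.1008, 0.4363, 0.2307]
eef_rot: [[0.974, -0.0, 0.225], [-0.225, -0.001, 0.974], [0.0, -1.0, -0.001]]
force: [0.0, -0.5, 1.2]
grip_width: 0.0851
```

```bash
cat >> h.py <<'E'
def off(target,R=None,st=None):
    from workcell import observe
    o=observe() if st is None else st
    Rc=np.array(o["eef_rot"]); d=Rc.T@(np.array(target)-o["tool_pos"])*1000
    r=None
    if R is not None:
        r=np.degrees(cv2.Rodrigues(Rc.T@np.array(R))[0].ravel()).round(2)
    return d.round(1),r
RD=np.array([[1,0,0],[0,0,1],[0,-1,0]],float)
E
python3 - <<'E'
from h import *
print(off((.507,.206,.13),RD))
E
```

```text
(array([ 447.6,  100.9, -133. ]), array([  0.05, -12.99,   0.  ]))
```

>>> {"name": "move_arm", "arguments": {
  "offset": [
    [37,4,-11],
    [75,8,-22],
    [112,12,-33],
    [149,16,-44],
    [187,20,-55],
    [224,30,-66],
    [261,40,-77],
    [299,50,-88],
    [336,60,-99],
    [373,70,-110]
  ],
  "delta_rot": [
    [0,-1,0],
    [0,-2,0],
    [0,-3,0],
    [0,-4,0],
    [0,-5,0],
    [0,-6.5,0],
    [0,-8,0],
    [0,-9.5,0],
    [0,-11,0],
    [0,-13,0]
  ],
  "fingers": [85,85,85,85,85,85,85,85,85,85]
}}

```text
t: 1.4
tool_pos: [0.4412, 0.2463, 0.1609]
eef_rot: [[1.0, 0.0, -0.002], [0.002, 0.0, 1.0], [0.0, -1.0, 0.0]]
force: [-0.0, -0.1, -0.1]
grip_width: 0.085
```

```bash
python3 - <<'E'
from h import *
from workcell import *
c=capture("wrist"); cv2.imwrite("pics/w1.png",c["color"]); pickle.dump(c,open("w1.pkl","wb"))
o=observe(); print(o["joint_pos"],o["tool_pos"],off((.507,.206,.13),RD))
print(proj(c,[[.507,.206,.013],[.58,.127,.013]]))
E
```

```text
[-54.03896148  13.26336139  23.9790898  112.60109405  -6.02079657
  55.27792618  62.45253763] [0.44766137 0.23983809 0.15964876] (array([ 59.4,  30.1, -33.3]), array([ 0.29, -0.35,  0.31]))
[[225.9813668  227.36837716]
 [166.41109123 278.66498155]]
```

View pics/w1.png

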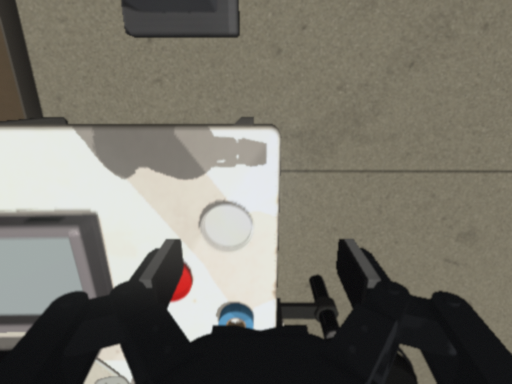

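```bash
python3 - <<'E'
from h import *
c=load("w1");s=load("scene0");t=load("top0")
im=c["color"]; cr=im[180:270,180:275]
cv2.imwrite("pics/w1c.png",cv2.resize(cr,None,fx=6,fy=6,interpolation=cv2.INTER_CUBIC))
print(onz(c,(226,225),.013),onz(c,(226,225),.0))
print(tri((c,(226,225)),(t,(147.3,218.3)),(s,(353,254))))
print(tri((c,(226,225)),(t,(147.3,218.3))))
cv2.imwrite("pics/td.png",cv2.resize(t["color"][195:240,120:175],None,fx=8,fy=8,interpolation=cv2.INTER_CUBIC))
E
```

```text
[0.50387226 0.20613769 0.013     ] [0.51030568 0.20437984 0.        ]
(array([0.50760025, 0.2061286 , 0.00231927]), [np.float64(0.001936213337879763), np.float64(0.002473624270415556), np.float64(0.001908978400823522)])
(array([0.50518736, 0.20495824, 0.00873469]), [np.float64(0.0009587498487865676), np.float64(0.0009587498487866636)])
```

View pics/w1c.png

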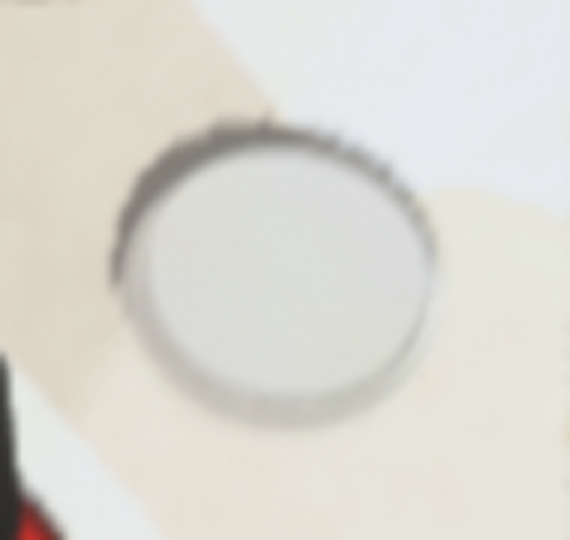

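View pics/td.png

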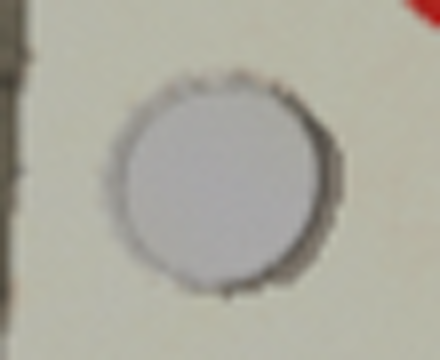

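>>> {"name": "move_arm", "arguments": {
  "offset": [
    [15,0,-10],
    [30,0,-20],
    [45,10,-30],
    [60,20,-38],
    [66,30,-41],
    [66,40,-41],
    [66,55,-41],
    [66,70,-41],
    [66,70,-41],
    [66,70,-41]
  ],
  "delta_rot": [
    [0,0,0],
    [0,0,0],
    [0,0,0],
    [0,0,0],
    [0,0,0],
    [0,0,0],
    [0,0,0],
    [0,0,0],
    [0,0,0],
    [0,0,0]
  ],
  "fingers": [85,85,85,85,85,85,85,85,85,85]
}}

```text
t: 2.28
tool_pos: [0.5042, 0.2071, 0.0904]
eef_rot: [[1.0, -0.003, -0.001], [0.001, -0.001, 1.0], [-0.003, -1.0, -0.001]]
force: [0.1, 1.0, 0.8]
grip_width: 0.085
```

```bash
python3 - <<'E'
from h import *
from workcell import *
c=capture("wrist"); cv2.imwrite("pics/w2.png",c["color"]); pickle.dump(c,open("w2.pkl","wb"))
o=observe(); print(o["qd"].round(2),o["tool_pos"],off((.506,.2055,.05),RD))
print(proj(c,[[.506,.2055,.013],[.58,.127,.013]]))
E
```

```text
[ 0.01 -0.83  0.62 -1.09  0.02 -0.14  0.23] [0.50517761 0.20718802 0.09131047] (array([ 0.9, 41.3, -1.7]), array([-0.01,  0.07, -0.04]))
[[258.29052985 198.37041968]
 [176.39463317 270.52370366]]
```

View pics/w2.png

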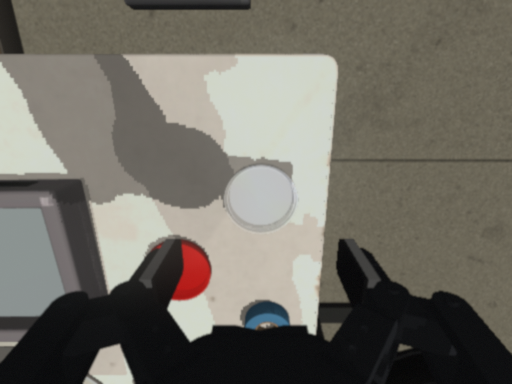

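The wrist view shows the clear dish at (260,198) between the finger lines. The red dish at (185,268) is well clear of the left finger.

```bash
python3 - <<'E'
from h import *
c=load("w2");a=load("w1");t=load("top0");s=load("scene0")
print(onz(c,(260,198),.013),onz(c,(260,198),.006))
print(tri((c,(260,198)),(a,(226.2,225.8))))
print(tri((c,(260,198)),(a,(226.2,225.8)),(t,(147.3,218.3)),(s,(353,254))))
print(off((.505,.2055,-.003),RD))
E
```

```text
[0.50565213 0.20699115 0.013     ] [0.50826488 0.20700793 0.006     ]
(array([0.50511232, 0.20668362, 0.01342368]), [np.float64(0.00047077702397742776), np.float64(0.00047077702397740694)])
(array([0.50816865, 0.20636705, 0.00372902]), [np.float64(0.0010948571595577414), np.float64(0.0017174155737804228), np.float64(0.0032277250415488033), np.float64(0.0017613120214197287)])
(array([-0.1, 94.3, -1.7]), array([-0.01,  0.07, -0.04]))
```

>>> {"name": "move_arm", "arguments": {
  "offset": [
    [1,30,-1],
    [1,60,-1],
    [1,80,-1],
    [1,90,-1],
    [1,95,-1],
    [1,95,-1],
    [1,95,-1]
  ],
  "delta_rot": [
    [0,0,0],
    [0,0,0],
    [0,0,0],
    [0,0,0],
    [0,0,0],
    [0,0,0],
    [0,0,0]
  ],
  "fingers": [85,85,85,85,85,85,85]
}}

```text
t: 2.92
tool_pos: [0.5079, 0.206, -0.0025]
eef_rot: [[1.0, 0.002, -0.0], [0.0, 0.001, 1.0], [0.002, -1.0, 0.001]]
force: [-0.4, 0.1, 0.6]
grip_width: 0.0849
```

>>> {"name": "move_arm", "arguments": {
  "offset": [
    [0,0,0],
    [0,0,0],
    [0,0,0],
    [0,0,0],
    [0,0,0],
    [0,0,0]
  ],
  "delta_rot": [
    [0,0,0],
    [0,0,0],
    [0,0,0],
    [0,0,0],
    [0,0,0],
    [0,0,0]
  ],
  "fingers": [75,70,62,60,60,60],
  "force": 25
}}

```text
t: 3.42
tool_pos: [0.5071, 0.2057, -0.0035]
eef_rot: [[1.0, 0.0, -0.0], [0.0, 0.0, 1.0], [0.0, -1.0, 0.0]]
force: [-0.5, -0.5, 0.8]
grip_width: 0.06
```

```bash
python3 - <<'E'
from h import *
from workcell import *
c=capture("wrist"); cv2.imwrite("pics/w3.png",c["color"]); pickle.dump(c,open("w3.pkl","wb"))
o=observe(); print(o["t"],o["tool_pos"],o["grip_width"],o["force"])
E
```

```text
3.4667 [ 0.50703273  0.20566172 -0.00353022] 0.059778315816877016 [-0.15870628  0.73009062  0.26230188]
```

View pics/w3.png

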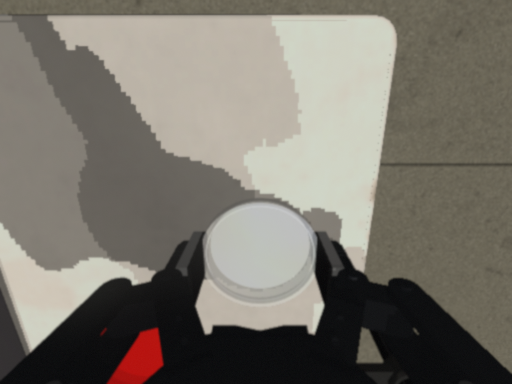

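The dish sits between the fingers at (260,250). The opening is about 60 mm, which is what I commanded, so I'll command less to load the grip.

>>> {"name": "move_arm", "arguments": {
  "offset": [
    [0,0,0],
    [0,0,0],
    [0,0,0],
    [0,-4,0],
    [0,-8,0],
    [0,-12,0],
    [0,-12,0]
  ],
  "delta_rot": [
    [0,0,0],
    [0,0,0],
    [0,0,0],
    [0,0,0],
    [0,0,0],
    [0,0,0],
    [0,0,0]
  ],
  "fingers": [50,50,50,50,50,50,50],
  "force": 25
}}

```text
t: 4.05
tool_pos: [0.5075, 0.2056, 0.0091]
eef_rot: [[1.0, 0.001, -0.0], [0.0, 0.001, 1.0], [0.001, -1.0, 0.001]]
force: [-0.3, 0.4, 0.3]
grip_width: 0.0582
```

```bash
python3 - <<'E'
from h import *
from workcell import *
c=capture("wrist"); cv2.imwrite("pics/w4.png",c["color"]); pickle.dump(c,open("w4.pkl","wb"))
o=observe(); print(o["t"],o["tool_pos"],o["grip_width"],o["force"])
E
```

```text
4.1 [0.50726598 0.20559977 0.00875635] 0.058433979960158366 [ 0.00861183 -0.46306418 -0.3699522 ]
```

View pics/w4.png

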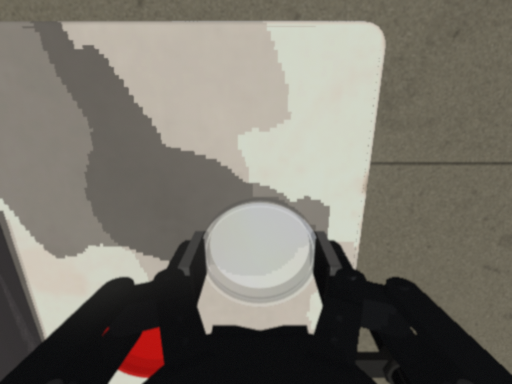

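>>> {"name": "move_arm", "arguments": {
  "offset": [
    [0,-20,0],
    [0,-45,-10],
    [5,-70,-30],
    [12,-75,-60],
    [20,-75,-90],
    [28,-75,-120],
    [37,-75,-150],
    [46,-75,-180],
    [54,-75,-210],
    [58,-75,-235]
  ],
  "delta_rot": [
    [0,0,0],
    [0,0,0],
    [0,0,0],
    [0,0,0],
    [0,0,0],
    [0,0,0],
    [0,0,0],
    [0,0,0],
    [0,0,0],
    [0,0,0]
  ],
  "fingers": [50,50,50,50,50,50,50,50,50,50]
}}

```text
t: 4.93
tool_pos: [0.5656, -0.0322, 0.0834]
eef_rot: [[1.0, 0.001, 0.001], [-0.001, -0.001, 1.0], [0.001, -1.0, -0.001]]
force: [0.5, -0.2, -0.5]
grip_width: 0.0585
```

>>> {"name": "move_arm", "arguments": {
  "offset": [
    [1,0,-12],
    [2,0,-20],
    [2,0,-20],
    [2,0,-20],
    [2,0,-20]
  ],
  "delta_rot": [
    [0,0,0],
    [0,0,0],
    [0,0,0],
    [0,0,0],
    [0,0,0]
  ],
  "fingers": [50,50,50,50,50]
}}

```text
t: 5.35
tool_pos: [0.5668, -0.047, 0.083]
eef_rot: [[1.0, -0.001, -0.003], [0.003, 0.002, 1.0], [-0.001, -1.0, 0.002]]
force: [0.6, -0.5, 0.1]
grip_width: 0.0582
```

```bash
python3 - <<'E'
from h import *
from workcell import *
for n in ("wrist","top"):
    c=capture(n); cv2.imwrite(f"pics/{n}5.png",c["color"]); pickle.dump(c,open(f"{n}5.pkl","wb"))
o=observe(); print(o["t"],o["joint_pos"],o["tool_pos"],o["grip_width"],o["force"],off((.567,-.05,.045),RD))
E
```

```text
5.45 [-19.98659217  25.8257229   26.06508223 108.28607098 -14.73244692
  49.1903515  103.7136493 ] [ 0.56689766 -0.04729085  0.08313354] 0.0583359573357845 [ 0.3834868   0.95188577 -0.11305539] (array([ 0.1, 38.1, -2.8]), array([-0.06,  0.18, -0.02]))
```

View pics/wrist5.png

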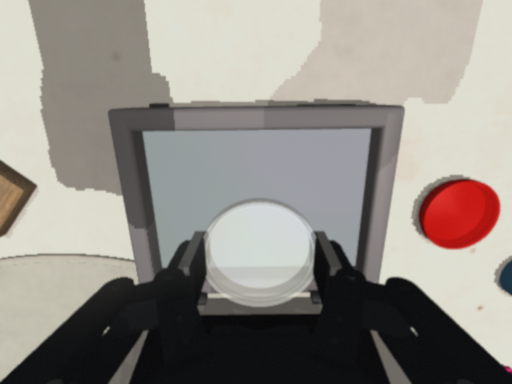

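View pics/top5.png

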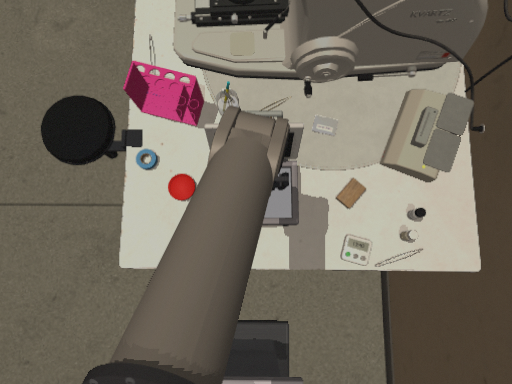

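The wrist view shows the dish at (260,250) over the glass. The near outer rim corners are at about (110,112) and (404,108), and the inner glass corners at about (144,130) and (370,128).

```bash
python3 - <<'E'
from h import *
c=load("wrist5"); t=load("top0");s=load("scene0")
for p in ((110,112),(404,108)): print(onz(c,p,.04).round(4))
for p in ((144,131),(370,129)): print(onz(c,p,.04).round(4))
for p in ((158,274),(360,274)): print(onz(c,p,.022).round(4))
T=lambda x,y:(110+(x+.5)/3.6-.5,140+(y+.5)/3.6-.5)
print(tri((c,(110,112)),(t,T(677,300))),tri((c,(404,108)),(t,T(369,301))))
E
```

```text
[ 0.4947 -0.1472  0.04  ]
[0.4915 0.0483 0.04  ]
[ 0.5071 -0.1261  0.04  ]
[0.5053 0.0274 0.04  ]
[ 0.6349 -0.1377  0.022 ]
[0.6345 0.0427 0.022 ]
(array([ 0.49430859, -0.14873886,  0.03689946]), [np.float64(0.0005451550312957746), np.float64(0.0005451550312957402)]) (array([0.49115627, 0.04650743, 0.04329719]), [np.float64(0.0002240849878555551), np.float64(0.00022408498785549043)])
```

>>> {"name": "move_arm", "arguments": {
  "offset": [
    [0,20,-1],
    [0,35,-2],
    [0,48,-2],
    [0,56,-2],
    [0,60,-2],
    [0,62,-2],
    [0,64,-2],
    [0,64,-2],
    [0,64,-2]
  ],
  "delta_rot": [
    [0,0,0],
    [0,0,0],
    [0,0,0],
    [0,0,0],
    [0,0,0],
    [0,0,0],
    [0,0,0],
    [0,0,0],
    [0,0,0]
  ],
  "fingers": [50,50,50,50,50,50,50,50,50]
}}

```text
t: 6.2
tool_pos: [0.5675, -0.0516, 0.0198]
eef_rot: [[1.0, 0.001, -0.0], [0.0, 0.0, 1.0], [0.001, -1.0, 0.0]]
force: [0.3, 0.3, -1.1]
grip_width: 0.0581
```

>>> {"name": "move_arm", "arguments": {
  "offset": [
    [0,1,0],
    [0,1,0],
    [0,1,0]
  ],
  "delta_rot": [
    [0,0,0],
    [0,0,0],
    [0,0,0]
  ],
  "fingers": [50,50,50]
}}

```text
t: 6.45
tool_pos: [0.5676, -0.0516, 0.0188]
eef_rot: [[1.0, 0.001, -0.0], [0.0, 0.0, 1.0], [0.001, -1.0, 0.0]]
force: [-0.0, -0.6, 0.6]
grip_width: 0.0581
```

>>> {"name": "move_arm", "arguments": {
  "offset": [
    [0,0.5,0],
    [0,1,0],
    [0,1,0],
    [0,1,0]
  ],
  "delta_rot": [
    [0,0,0],
    [0,0,0],
    [0,0,0],
    [0,0,0]
  ],
  "fingers": [50,50,50,50]
}}

```text
t: 6.78
tool_pos: [0.5676, -0.0516, 0.0187]
eef_rot: [[1.0, 0.001, -0.0], [0.0, 0.001, 1.0], [0.001, -1.0, 0.001]]
force: [-2.2, -0.4, 9.8]
grip_width: 0.0586
```

The dish touched the glass at the expected height, with 10 N upward. I'll release it.

>>> {"name": "move_arm", "arguments": {
  "offset": [
    [0,-1,0],
    [0,-1,0],
    [0,-1,0],
    [0,-1,0],
    [0,-1,0],
    [0,-4,0],
    [0,-10,0],
    [0,-30,0],
    [0,-60,0],
    [0,-90,0]
  ],
  "delta_rot": [
    [0,0,0],
    [0,0,0],
    [0,0,0],
    [0,0,0],
    [0,0,0],
    [0,0,0],
    [0,0,0],
    [0,0,0],
    [0,0,0],
    [0,0,0]
  ],
  "fingers": [62,68,75,80,85,85,85,85,85,85]
}}

```text
t: 7.62
tool_pos: [0.5661, -0.0516, 0.108]
eef_rot: [[1.0, -0.002, 0.0], [-0.0, -0.0, 1.0], [-0.002, -1.0, -0.0]]
force: [0.4, 0.1, -0.6]
grip_width: 0.085
```

```bash
python3 - <<'E'
from h import *
from workcell import *
for n in ("wrist",):
    c=capture(n); cv2.imwrite(f"pics/{n}6.png",c["color"]); pickle.dump(c,open(f"{n}6.pkl","wb"))
o=observe(); print(o["t"],o["joint_pos"],o["tool_pos"],o["grip_width"],o["force"])
E
```

```text
7.6667 [-20.59299543  23.58667831  27.30479569 106.82386016 -13.52293968
  52.1812458  102.96318689] [ 0.57087122 -0.05235158  0.11453961] 0.08508753714774053 [ 1.34234713 -0.68204996  4.0455565 ]
```

View pics/wrist6.png

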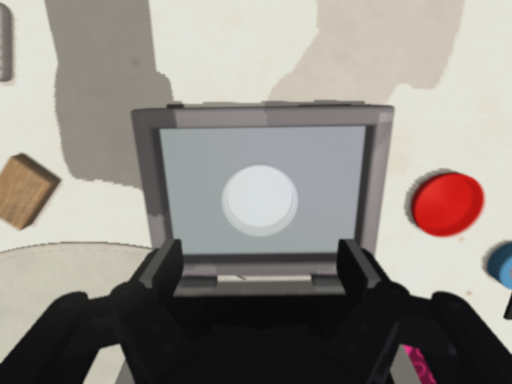

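The dish lies flat in the middle of the glass at (260,200). Next I'll rise and turn the jaw to straddle the handle bar.

>>> {"name": "move_arm", "arguments": {
  "offset": [
    [0,-20,0],
    [0,-40,0],
    [0,-65,0],
    [0,-90,0],
    [0,-115,0],
    [0,-140,0],
    [0,-165,0],
    [0,-190,0],
    [0,-200,0],
    [0,-200,0]
  ],
  "delta_rot": [
    [0,5,0],
    [0,12,0],
    [0,19,0],
    [0,26,0],
    [0,33,0],
    [0,40,0],
    [0,47,0],
    [0,54,0],
    [0,61,0],
    [0,68,0]
  ],
  "fingers": [85,85,75,65,55,50,50,50,50,50]
}}

```text
t: 8.5
tool_pos: [0.5686, -0.0521, 0.311]
eef_rot: [[0.369, 0.007, 0.929], [-0.929, 0.001, 0.369], [0.002, -1.0, 0.006]]
force: [-0.6, 0.2, -0.4]
grip_width: 0.0503
```

>>> {"name": "move_arm", "arguments": {
  "offset": [
    [0,0,0],
    [0,0,0],
    [0,0,0],
    [0,0,0],
    [0,0,0],
    [0,0,0]
  ],
  "delta_rot": [
    [0,7,0],
    [0,14,0],
    [0,20,0],
    [0,22,0],
    [0,22,0],
    [0,22,0]
  ],
  "fingers": [50,50,50,50,50,50]
}}

```text
t: 9.0
tool_pos: [0.5669, -0.0515, 0.3075]
eef_rot: [[0.001, 0.0, 1.0], [-1.0, 0.0, 0.001], [-0.0, -1.0, 0.0]]
force: [-1.3, -0.0, -0.3]
grip_width: 0.0497
```

```bash
python3 - <<'E'
from h import *
from workcell import *
for n in ("wrist","scene"):
    c=capture(n); cv2.imwrite(f"pics/{n}7.png",c["color"]); pickle.dump(c,open(f"{n}7.pkl","wb"))
o=observe(); print(o["t"],o["joint_pos"],o["tool_pos"],o["eef_rot"],o["grip_width"],o["force"])
E
```

```text
9.1 [-38.16118442  16.13513826  48.92537718  94.12416264 -12.5222226
  75.44151686  12.86940036] [ 0.56690426 -0.0515433   0.30743157] [[ 9.66745197e-04  2.45903735e-04  9.99999502e-01]
 [-9.99999479e-01  3.29187052e-04  9.66664225e-04]
 [-3.28949182e-04 -9.99999916e-01  2.46221846e-04]] 0.04943296595837207 [-0.90164747  0.2425055   0.25137051]
```

View pics/wrist7.png

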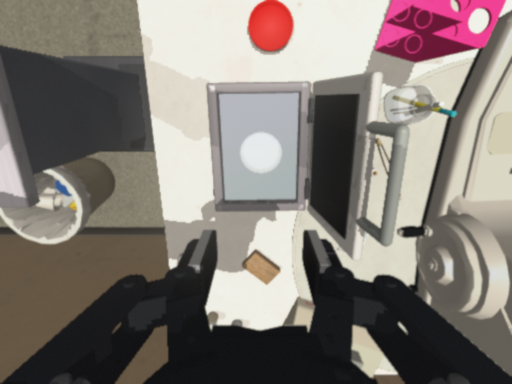

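View pics/scene7.png

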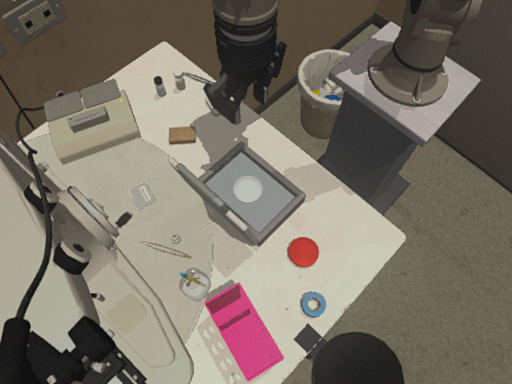

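The dish is on the glass at wrist (261,152) and the cover is still open. The handle bar runs from about (401,128) to (389,240) in the wrist view. I'll triangulate it against the top view.

```bash
python3 - <<'E'
from h import *
w=load("wrist7"); t=load("top0");s=load("scene0")
T=lambda x,y:(195+(x+.5)/4.2-.5,95+(y+.5)/4.2-.5)
cv2.imwrite("pics/w7c.png",cv2.resize(w["color"][60:260,290:450],None,fx=3,fy=3,interpolation=cv2.INTER_CUBIC))
a=tri((w,(401,133)),(t,T(132,76))); b=tri((w,(389,236)),(t,T(364,76)))
print(a,b)
print("knob",tri((w,(403,231)),(t,(308,92))))
print("wheel",tri((w,(467,265)),(t,(325,73))))
E
```

```text
(array([0.680403  , 0.0030169 , 0.23348778]), [np.float64(0.0014030322376976212), np.float64(0.0014030322376976474)]) (array([ 0.69189965, -0.10023098,  0.21403635]), [np.float64(0.00194215083577845), np.float64(0.0019421508357784284)])
knob (array([ 0.79881728, -0.17353749,  0.061887  ]), [np.float64(0.0013925311605178714), np.float64(0.001392531160517882)])
wheel (array([ 0.82299859, -0.1885007 ,  0.14459284]), [np.float64(0.01869336589924542), np.float64(0.018693365899245442)])
```

View pics/w7c.png

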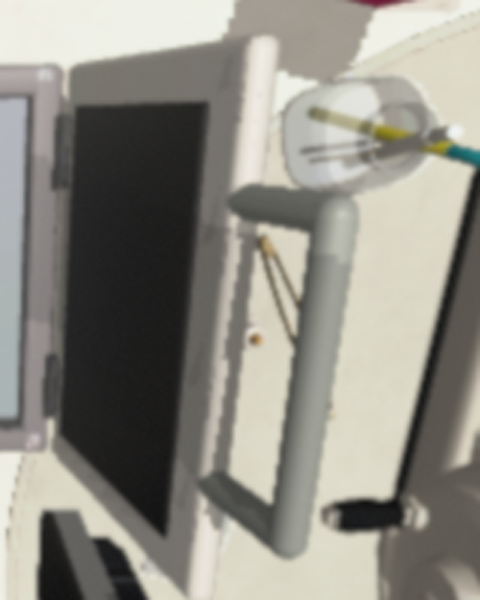

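>>> {"name": "move_arm", "arguments": {
  "offset": [
    [0,0,25],
    [0,0,55],
    [0,0,85],
    [0,5,105],
    [0,20,115],
    [0,35,119],
    [0,45,119],
    [0,45,119],
    [0,45,119]
  ],
  "delta_rot": [
    [0,0,0],
    [0,0,0],
    [0,0,0],
    [0,0,0],
    [0,0,0],
    [0,0,0],
    [0,0,0],
    [0,0,0],
    [0,0,0]
  ],
  "fingers": [50,50,50,50,50,50,50,50,50]
}}

```text
t: 9.85
tool_pos: [0.6847, -0.0515, 0.2618]
eef_rot: [[-0.0, -0.002, 1.0], [-1.0, 0.001, -0.0], [-0.001, -1.0, -0.002]]
force: [-0.1, -0.3, 0.4]
grip_width: 0.05
```

```bash
python3 - <<'E'
from h import *
from workcell import *
for n in ("wrist","scene"):
    c=capture(n); cv2.imwrite(f"pics/{n}8.png",c["color"]); pickle.dump(c,open(f"{n}8.pkl","wb"))
o=observe(); print(o["t"],o["joint_pos"],o["tool_pos"],o["grip_width"],o["force"])
cv2.imwrite("pics/scene8c.png",cv2.resize(c["color"][0:280,100:380],None,fx=2.1,fy=2.1,interpolation=cv2.INTER_CUBIC))
w=load("wrist8");print(proj(w,[[.686,-.049,.224],[.686,0.001,.224],[.686,-.099,.224]]))
E
```

```text
9.95 [-27.80426763  31.8498956   44.8009994   80.67898584 -22.52458199
  76.52663515  17.83279258] [ 0.68567259 -0.05168127  0.26344156] 0.05024298811085237 [ 0.79657551 -0.20047401 -0.02475919]
[[261.8253838  210.47344676]
 [262.05039193 141.50840298]
 [261.63289907 269.20084046]]
```

View pics/wrist8.png

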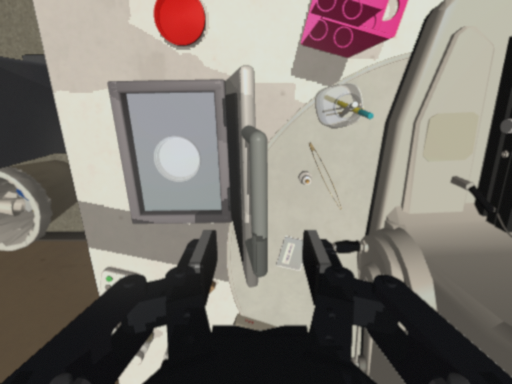

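View pics/scene8c.png

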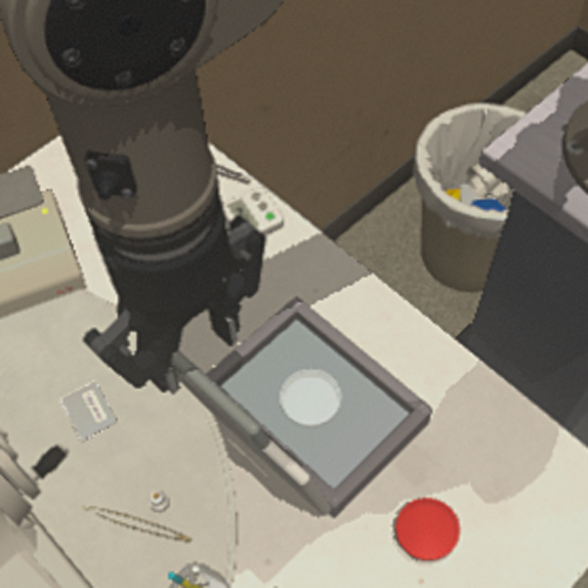

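The bar at (258,200) lies midway between the fingers at (213,250) and (306,250). I'll descend and grip it.

>>> {"name": "move_arm", "arguments": {
  "offset": [
    [0,15,0],
    [0,30,0],
    [0,42,0],
    [0,50,0],
    [0,56,0],
    [0,58,0],
    [0,58,0],
    [0,58,0]
  ],
  "delta_rot": [
    [0,0,0],
    [0,0,0],
    [0,0,0],
    [0,0,0],
    [0,0,0],
    [0,0,0],
    [0,0,0],
    [0,0,0]
  ],
  "fingers": [50,50,50,50,50,50,50,50]
}}

```text
t: 10.62
tool_pos: [0.6863, -0.0516, 0.2049]
eef_rot: [[0.0, 0.001, 1.0], [-1.0, -0.0, 0.0], [0.0, -1.0, 0.001]]
force: [0.2, 0.1, -0.5]
grip_width: 0.0502
```

>>> {"name": "move_arm", "arguments": {
  "offset": [
    [0,0,0],
    [0,0,0],
    [0,0,0],
    [0,0,0],
    [0,0,0],
    [0,0,0]
  ],
  "delta_rot": [
    [0,0,0],
    [0,0,0],
    [0,0,0],
    [0,0,0],
    [0,0,0],
    [0,0,0]
  ],
  "fingers": [40,30,22,17,14,14],
  "force": 25
}}

```text
t: 11.12
tool_pos: [0.6859, -0.0515, 0.2043]
eef_rot: [[0.0, -0.0, 1.0], [-1.0, 0.0, 0.0], [-0.0, -1.0, -0.0]]
force: [-0.6, 0.1, 0.5]
grip_width: 0.0139
```

```bash
python3 - <<'E'
from h import *
from workcell import *
for n in ("wrist","scene"):
    c=capture(n); cv2.imwrite(f"pics/{n}9.png",c["color"]); pickle.dump(c,open(f"{n}9.pkl","wb"))
o=observe(); print(o["t"],o["joint_pos"],o["tool_pos"],o["grip_width"],o["force"])
E
```

```text
11.2167 [-27.35476576  34.18385395  43.4377158   84.87290739 -24.18556678
  70.58841983  19.2190803 ] [ 0.68592004 -0.05150197  0.20433712] 0.013804341527904686 [-0.35062626 -0.448463   -0.09014801]
```

View pics/wrist9.png

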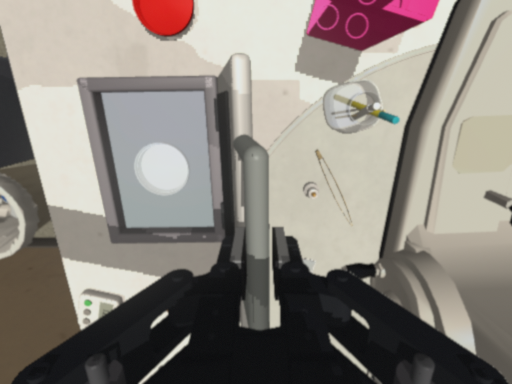

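The bar lies between the pads at (258,240), clear of both. I'll work out the arc for the commanded moves.

```bash
python3 - <<'E'
import numpy as np
H=np.array([.6425,.04]);r=.1901
ps0=np.degrees(np.arccos(-(.686-H[0])/r))
print(ps0)
p=lambda a:H+r*np.array([-np.cos(np.radians(a)),np.sin(np.radians(a))])
b0=p(ps0);print(b0)
for a in list(np.arange(100,20,-4))+list(np.arange(20,0,-2))+[1.96]:
    d=(p(a)-b0)*1000
    print(a,"theta %.2f"%np.radians(a-1.96),"tool", round(-.014*d[0],1),round(-d[1],1),round(d[0],1))
E
```

```text
103.22801824356789
[0.686     0.2250561]
100 theta 1.71 tool 0.1 -2.2 -10.5
96 theta 1.64 tool 0.3 -4.0 -23.6
92 theta 1.57 tool 0.5 -4.9 -36.9
88 theta 1.50 tool 0.7 -4.9 -50.1
84 theta 1.43 tool 0.9 -4.0 -63.4
80 theta 1.36 tool 1.1 -2.2 -76.5
76 theta 1.29 tool 1.3 0.6 -89.5
72 theta 1.22 tool 1.4 4.3 -102.2
68 theta 1.15 tool 1.6 8.8 -114.7
64 theta 1.08 tool 1.8 14.2 -126.8
60 theta 1.01 tool 1.9 20.4 -138.6
56 theta 0.94 tool 2.1 27.5 -149.8
52 theta 0.87 tool 2.2 35.3 -160.5
48 theta 0.80 tool 2.4 43.8 -170.7
44 theta 0.73 tool 2.5 53.0 -180.2
40 theta 0.66 tool 2.6 62.9 -189.1
36 theta 0.59 tool 2.8 73.3 -197.3
32 theta 0.52 tool 2.9 84.3 -204.7
28 theta 0.45 tool 3.0 95.8 -211.3
24 theta 0.38 tool 3.0 107.7 -217.2
20 theta 0.31 tool 3.1 120.0 -222.1
18 theta 0.28 tool 3.1 126.3 -224.3
16 theta 0.25 tool 3.2 132.7 -226.2
14 theta 0.21 tool 3.2 139.1 -228.0
12 theta 0.18 tool 3.2 145.5 -229.4
10 theta 0.14 tool 3.2 152.0 -230.7
8 theta 0.11 tool 3.2 158.6 -231.7
6 theta 0.07 tool 3.3 165.2 -232.6
4 theta 0.04 tool 3.3 171.8 -233.1
2 theta 0.00 tool 3.3 178.4 -233.5
1.96 theta 0.00 tool 3.3 178.6 -233.5
```

>>> {"name": "move_arm", "arguments": {
  "offset": [
    [0,0,0],
    [0,0,0],
    [0,0,0],
    [0,0,0]
  ],
  "delta_rot": [
    [0,-0.8,0],
    [0,-0.8,0],
    [0,-0.8,0],
    [0,-0.8,0]
  ],
  "fingers": [10,5,5,5],
  "force": 30
}}

```text
t: 11.55
tool_pos: [0.6859, -0.0515, 0.2043]
eef_rot: [[0.014, -0.0, 1.0], [-1.0, 0.0, 0.014], [-0.0, -1.0, -0.0]]
force: [0.1, -0.3, -0.1]
grip_width: 0.0111
```

>>> {"name": "move_arm", "arguments": {
  "offset": [
    [0,-1,-4],
    [0,-2,-10],
    [0,-3.2,-17],
    [0,-4,-24],
    [0,-4.7,-32],
    [0,-5,-41],
    [0,-4.9,-50],
    [0,-4,-63],
    [0,-2.2,-76]
  ],
  "delta_rot": [
    [0,0,0],
    [0,0,0],
    [0,0,0],
    [0,0,0],
    [0,0,0],
    [0,0,0],
    [0,0,0],
    [0,0,0],
    [0,0,0]
  ],
  "fingers": [5,5,5,5,5,5,5,5,5]
}}

```text
t: 12.3
tool_pos: [0.6088, -0.0527, 0.2067]
eef_rot: [[0.014, 0.0, 1.0], [-1.0, 0.0, 0.014], [-0.0, -1.0, 0.0]]
force: [1.7, 0.2, 0.8]
grip_width: 0.0109
```

```bash
python3 - <<'E'
from h import *
from workcell import *
for n in ("wrist","scene"):
    c=capture(n); cv2.imwrite(f"pics/{n}10.png",c["color"])
o=observe(); print(o["t"],o["joint_pos"],o["tool_pos"],o["grip_width"],o["force"],o["wrist_torque"])
E
```

```text
12.4 [-32.75623871  25.96565047  45.89473141  96.35055236 -20.11875146
  66.49819474  19.24261576] [ 0.60689221 -0.05265811  0.20637078] 0.011026741509112774 [-0.13277526 -0.6830944   3.36023129] [-0.14423298 -0.03913618  0.06727283]
```

View pics/wrist10.png

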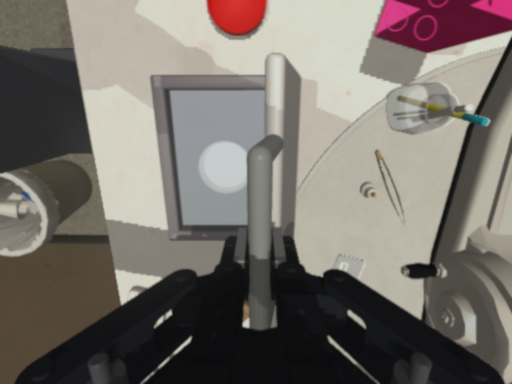

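View pics/scene10.png

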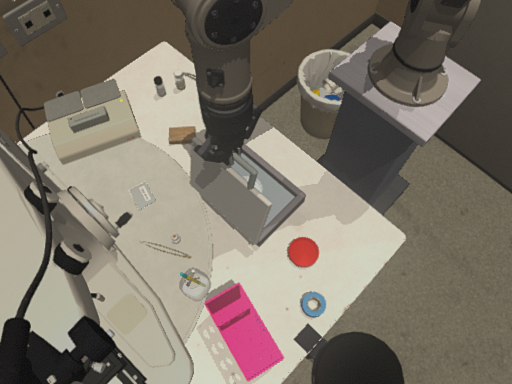

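>>> {"name": "move_arm", "arguments": {
  "offset": [
    [0,1,-6],
    [0,3,-13],
    [0,6.5,-25.7],
    [0,11,-38.2],
    [0,16.4,-50.3],
    [0,22.6,-62.1],
    [0,29.7,-73.3],
    [0,37.5,-84],
    [0,46,-94.2],
    [0,50.6,-99]
  ],
  "delta_rot": [
    [0,0,0],
    [0,0,0],
    [0,0,0],
    [0,0,0],
    [0,0,0],
    [0,0,0],
    [0,0,0],
    [0,0,0],
    [0,0,0],
    [0,0,0]
  ],
  "fingers": [5,5,5,5,5,5,5,5,5,5]
}}

```text
t: 13.23
tool_pos: [0.509, -0.0541, 0.1546]
eef_rot: [[0.014, -0.002, 1.0], [-1.0, -0.0, 0.014], [0.0, -1.0, -0.002]]
force: [0.3, -0.9, 2.2]
grip_width: 0.0106
```

```bash
python3 - <<'E'
from h import *
from workcell import *
for n in ("wrist",):
    c=capture(n); cv2.imwrite(f"pics/{n}11.png",c["color"])
o=observe(); print(o["t"],o["joint_pos"],o["tool_pos"],o["grip_width"],o["force"],o["wrist_torque"])
E
```

```text
13.2833 [-38.37316752  18.40498458  47.80770431 112.67294112 -16.34705098
  56.06488588  18.0745791 ] [ 0.50815909 -0.05405809  0.15406247] 0.01056413484549042 [ 0.71563913 -2.02317701 -2.54785974] [-0.25380633 -0.26493594  0.01986362]
```

View pics/wrist11.png

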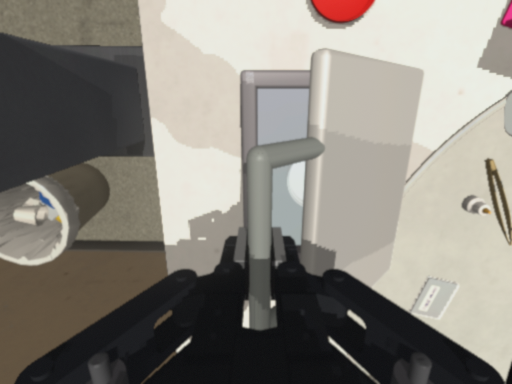

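>>> {"name": "move_arm", "arguments": {
  "offset": [
    [0,4.6,-4.7],
    [0,9.5,-9.2],
    [0,14.5,-13.6],
    [0,20,-18],
    [0,25,-21.8],
    [0,36,-29.2],
    [0,47.4,-35.8],
    [0,59.3,-41.7],
    [0,66,-44.5],
    [0,71.6,-46.6]
  ],
  "delta_rot": [
    [0,0,0],
    [0,0,0],
    [0,0,0],
    [0,0,0],
    [0,0,0],
    [0,0,0],
    [0,0,0],
    [0,0,0],
    [0,0,0],
    [0,0,0]
  ],
  "fingers": [5,5,5,5,5,5,5,5,5,5]
}}

```text
t: 14.12
tool_pos: [0.4638, -0.0547, 0.0835]
eef_rot: [[0.014, -0.001, 1.0], [-1.0, -0.0, 0.014], [0.0, -1.0, -0.001]]
force: [-1.8, -1.9, 2.1]
grip_width: 0.0107
```

```bash
python3 - <<'E'
from h import *
from workcell import *
for n in ("wrist","scene"):
    c=capture(n); cv2.imwrite(f"pics/{n}12.png",c["color"])
o=observe(); print(o["t"],o["joint_pos"],o["tool_pos"],o["grip_width"],o["force"],o["wrist_torque"])
E
```

```text
14.2167 [-36.82652167  19.95552964  45.41851481 121.92551287 -19.82739856
  45.61724565  21.79714032] [ 0.46359185 -0.05472754  0.08340341] 0.011154662041384872 [-0.83632025 -2.4198511  -1.39256184] [-0.29047569  0.13472252  0.03357759]
```

View pics/wrist12.png

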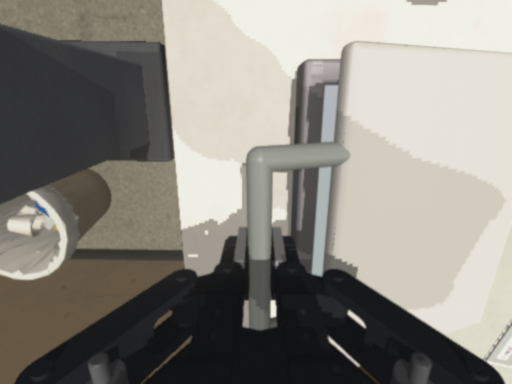

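View pics/scene12.png

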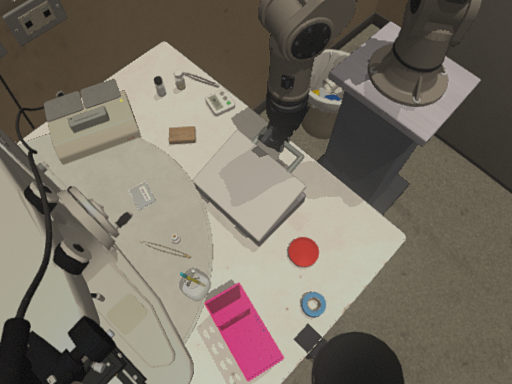

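>>> {"name": "move_arm", "arguments": {
  "offset": [
    [0,5,-1.8],
    [0,10,-3.3],
    [0,15,-4.8],
    [0,20,-6.1],
    [0,25,-7.2],
    [0,30,-8.2],
    [0,35,-9.1],
    [0,40,-9.8],
    [0,44,-10.3],
    [0,48,-10.7]
  ],
  "delta_rot": [
    [0,0,0],
    [0,0,0],
    [0,0,0],
    [0,0,0],
    [0,0,0],
    [0,0,0],
    [0,0,0],
    [0,0,0],
    [0,0,0],
    [0,0,0]
  ],
  "fingers": [5,5,5,5,5,5,5,5,5,5]
}}

```text
t: 15.05
tool_pos: [0.4527, -0.0548, 0.0355]
eef_rot: [[0.014, -0.002, 1.0], [-1.0, 0.0, 0.014], [-0.0, -1.0, -0.002]]
force: [-5.4, -0.9, 1.0]
grip_width: 0.0107
```

>>> {"name": "move_arm", "arguments": {
  "offset": [
    [0,2,-0.1],
    [0,4,-0.3],
    [0,6,-0.4],
    [0,8,-0.5],
    [0,9,-0.6],
    [0,9,-0.6]
  ],
  "delta_rot": [
    [0,0,0],
    [0,0,0],
    [0,0,0],
    [0,0,0],
    [0,0,0],
    [0,0,0]
  ],
  "fingers": [5,5,5,5,5,5]
}}

```text
t: 15.55
tool_pos: [0.452, -0.0549, 0.0264]
eef_rot: [[0.014, -0.002, 1.0], [-1.0, -0.0, 0.014], [0.0, -1.0, -0.002]]
force: [-4.4, -1.6, -1.8]
grip_width: 0.0106
```

>>> {"name": "move_arm", "arguments": {
  "offset": [
    [0,0.5,0],
    [0,1,0],
    [0,1.5,0],
    [0,2,0],
    [0,2,0]
  ],
  "delta_rot": [
    [0,0,0],
    [0,0,0],
    [0,0,0],
    [0,0,0],
    [0,0,0]
  ],
  "fingers": [5,5,5,5,5]
}}

```text
t: 15.97
tool_pos: [0.4518, -0.0549, 0.0247]
eef_rot: [[0.014, -0.002, 1.0], [-1.0, 0.0, 0.014], [-0.0, -1.0, -0.002]]
force: [-5.4, -1.3, -0.3]
grip_width: 0.0109
```

```bash
python3 - <<'E'
from h import *
from workcell import *
for n in ("wrist","scene"):
    c=capture(n); cv2.imwrite(f"pics/{n}13.png",c["color"])
o=observe(); print(o["t"],o["joint_pos"],o["tool_pos"],o["grip_width"],o["force"],o["wrist_torque"])
cv2.imwrite("pics/scene13c.png",cv2.resize(c["color"][90:280,150:350],None,fx=3,fy=3,interpolation=cv2.INTER_CUBIC))
E
```

```text
16.0667 [-31.99653817  25.00189854  40.23572644 125.45635848 -26.2676004
  38.06313573  27.55664455] [ 0.45186305 -0.05485659  0.02466427] 0.011039552901048374 [-4.80841895 -2.75188196  0.3289914 ] [-0.45728118  0.90253434 -0.04578304]
```

View pics/scene13c.png

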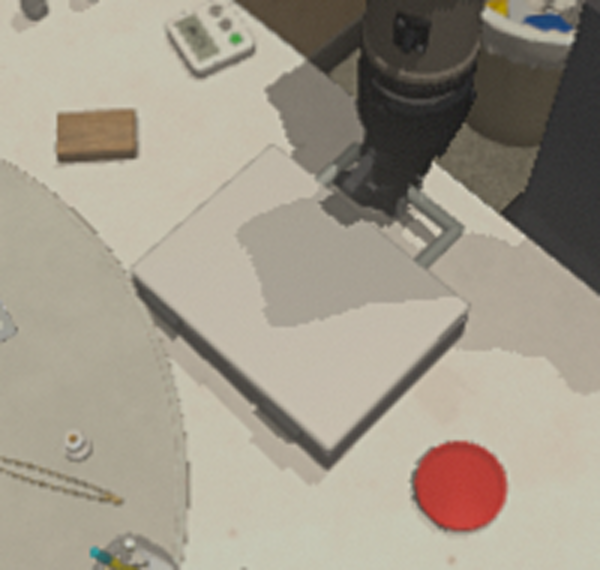

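View pics/wrist13.png

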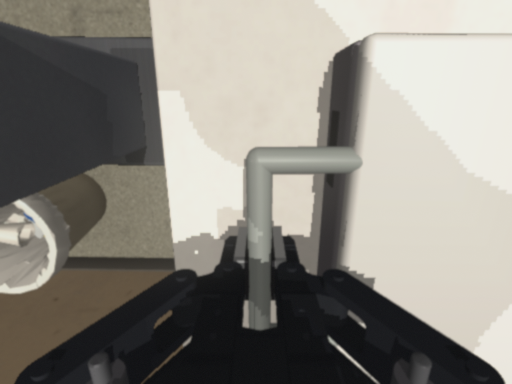

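>>> {"name": "move_arm", "arguments": {
  "offset": [
    [0,0.5,-0.5],
    [0,1,-1],
    [0,1.5,-1],
    [0,2,-1],
    [0,2,-1]
  ],
  "delta_rot": [
    [0,0,0],
    [0,0,0],
    [0,0,0],
    [0,0,0],
    [0,0,0]
  ],
  "fingers": [5,5,5,5,5]
}}

```text
t: 16.48
tool_pos: [0.4518, -0.0549, 0.023]
eef_rot: [[0.014, -0.0, 1.0], [-1.0, -0.0, 0.014], [0.0, -1.0, -0.0]]
force: [-4.7, -1.9, -0.2]
grip_width: 0.0109
```

>>> {"name": "move_arm", "arguments": {
  "offset": [
    [0,0.5,0],
    [0,1,0],
    [0,1,0],
    [0,1,0]
  ],
  "delta_rot": [
    [0,0,0],
    [0,0,0],
    [0,0,0],
    [0,0,0]
  ],
  "fingers": [5,5,5,5]
}}

```text
t: 16.82
tool_pos: [0.4518, -0.0549, 0.0221]
eef_rot: [[0.014, -0.0, 1.0], [-1.0, -0.0, 0.014], [0.0, -1.0, -0.0]]
force: [-4.8, -2.8, 0.1]
grip_width: 0.0112
```

```bash
python3 - <<'E'
from h import *
from workcell import *
cw=capture("wrist");cs=capture("scene")
pickle.dump(cw,open("wrist14.pkl","wb"));pickle.dump(cs,open("scene14.pkl","wb"))
cv2.imwrite("pics/scene14c.png",cv2.resize(cs["color"][120:260,180:330],None,fx=5,fy=4.2,interpolation=cv2.INTER_CUBIC))
cv2.imwrite("pics/wrist14.png",cv2.resize(cw["color"],None,fx=1.5,fy=1.5,interpolation=cv2.INTER_CUBIC))
y=np.radians(.8);R=np.array([[np.cos(y),-np.sin(y),0],[np.sin(y),np.cos(y),0],[0,0,1]])
C=np.array([.5675,-.05,0])
for th in (0,.03,.06):
  c,s=np.cos(th),np.sin(th)
  def P(x,yy,z):  # cover frame x(from hinge,neg), z
    return C+R@np.array([.075+x*c+z*s, yy, .04-x*s+z*c])
  pts=[P(-.15,.1,.0125),P(-.15,-.1,.0125),P(-.15,.1,0),P(-.19,.05,.0065),P(-.19,-.05,.0065)]
  p=proj(cs,pts); print(th,"scene",p.round(1).tolist(),"wrist",proj(cw,pts).round(1).tolist())
o=observe();print(o["tool_pos"],o["force"])
E
```

```text
0 scene [[306.0, 191.2], [239.4, 136.4], [305.3, 193.7], [300.2, 166.5], [267.3, 140.1]] wrist [[370.9, 32.5], [327.6, 406.6], [359.0, 39.4], [262.2, 161.1], [261.5, 334.2]]
0.03 scene [[306.1, 190.4], [239.2, 135.5], [305.5, 192.8], [300.4, 165.4], [267.3, 138.8]] wrist [[377.1, 29.6], [330.1, 414.9], [363.2, 37.1], [263.0, 164.1], [262.1, 342.8]]
0.06 scene [[306.2, 189.7], [239.0, 134.5], [305.7, 192.0], [300.6, 164.2], [267.2, 137.5]] wrist [[384.2, 26.4], [333.1, 423.6], [368.0, 34.6], [264.2, 167.3], [263.1, 352.1]]
[ 0.45181762 -0.05486325  0.02207452] [-4.74920628 -2.44705782  0.86754627]
```

View pics/scene14c.png

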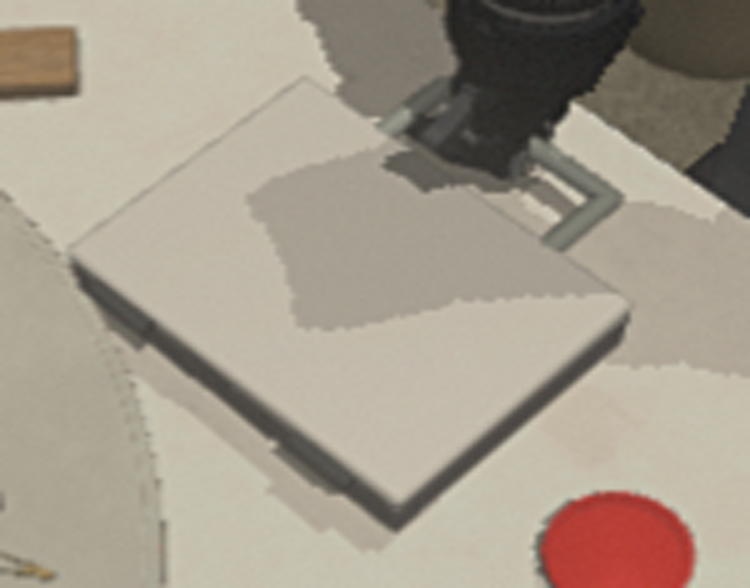

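View pics/wrist14.png

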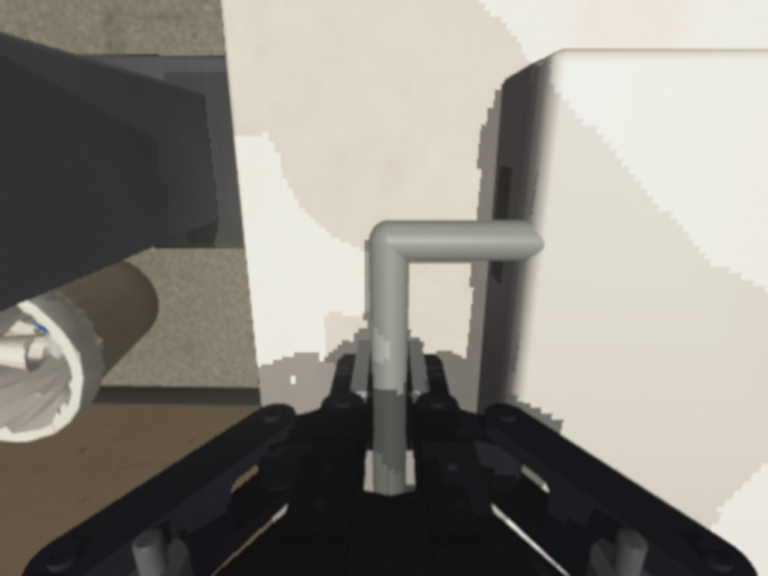

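>>> {"name": "move_arm", "arguments": {
  "offset": [
    [0,0.5,0],
    [0,1,0],
    [0,1.5,0],
    [0,2,0],
    [0,2,0],
    [0,2,0]
  ],
  "delta_rot": [
    [0,0,0],
    [0,0,0],
    [0,0,0],
    [0,0,0],
    [0,0,0],
    [0,0,0]
  ],
  "fingers": [5,5,5,5,5,5]
}}

```text
t: 17.42
tool_pos: [0.4518, -0.0548, 0.0213]
eef_rot: [[0.014, -0.001, 1.0], [-1.0, 0.002, 0.014], [-0.002, -1.0, -0.001]]
force: [-9.6, -1.3, 16.0]
grip_width: 0.011
```

The push met firm resistance, with 16 N upward at TCP z = 0.021, so the cover is down on the rim. I'll unload, open the fingers a little, and look before rising.

>>> {"name": "move_arm", "arguments": {
  "offset": [
    [0,-1,0],
    [0,-1.5,0],
    [0,-1.5,0],
    [0,-1.5,0],
    [0,-1.5,0],
    [0,-1.5,0],
    [0,-1.5,0]
  ],
  "delta_rot": [
    [0,0,0],
    [0,0,0],
    [0,0,0],
    [0,0,0],
    [0,0,0],
    [0,0,0],
    [0,0,0]
  ],
  "fingers": [5,5,10,15,20,26,28]
}}

```text
t: 18.0
tool_pos: [0.4535, -0.0543, 0.0221]
eef_rot: [[0.015, 0.002, 1.0], [-1.0, 0.0, 0.015], [-0.0, -1.0, 0.002]]
force: [-0.5, 0.6, -0.6]
grip_width: 0.0277
```

```bash
python3 - <<'E'
from h import *
from workcell import *
for n in ("wrist",):
    c=capture(n); cv2.imwrite(f"pics/{n}15.png",c["color"])
o=observe(); print(o["t"],o["tool_pos"],o["grip_width"],o["force"],o["wrist_torque"])
E
```

```text
18.05 [ 0.45321681 -0.05441522  0.02206445] 0.027973504031456216 [ 0.98173162 -0.0218575   0.62612058] [ 0.00166801 -0.0201846  -0.00218383]
```

View pics/wrist15.png

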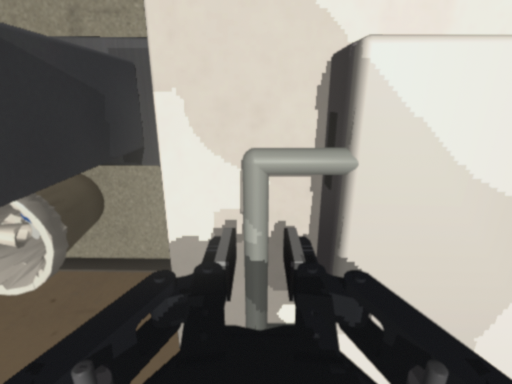

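The bar at (256,240) is free between the open fingers and the force is about zero. I'll rise straight up and clear.

>>> {"name": "move_arm", "arguments": {
  "offset": [
    [0,-8,0],
    [0,-20,0],
    [0,-35,0],
    [0,-55,0],
    [0,-80,0],
    [0,-105,0],
    [0,-130,0],
    [0,-155,0],
    [0,-170,0],
    [0,-170,0]
  ],
  "delta_rot": [
    [0,0,0],
    [0,0,0],
    [0,0,0],
    [0,0,0],
    [0,0,0],
    [0,0,0],
    [0,0,0],
    [0,0,0],
    [0,0,0],
    [0,0,0]
  ],
  "fingers": [28,28,28,28,28,28,28,28,28,28]
}}

```text
t: 18.88
tool_pos: [0.4547, -0.055, 0.1953]
eef_rot: [[0.014, 0.008, 1.0], [-1.0, 0.002, 0.014], [-0.002, -1.0, 0.008]]
force: [0.8, -0.8, -0.4]
grip_width: 0.0279
```

```bash
python3 - <<'E'
from h import *
from workcell import *
o=observe(); print(o["t"],o["tool_pos"],o["grip_width"],o["force"],o["qd"].round(2))
for n in ("wrist","scene","top"):
    c=capture(n); cv2.imwrite(f"pics/{n}16.png",c["color"]);pickle.dump(c,open(f"{n}16.pkl","wb"))
cs=load("scene16")
cv2.imwrite("pics/scene16c.png",cv2.resize(cs["color"][60:280,140:370],None,fx=2.7,fy=2.7,interpolation=cv2.INTER_CUBIC))
E
```

```text
18.8833 [ 0.45471497 -0.05502697  0.19530503] 0.027856612592196867 [ 0.79158828 -0.845556   -0.41328114] [ 1.06  2.76 -1.41  3.28 -2.35 -2.58  2.18]
```

View pics/scene16c.png

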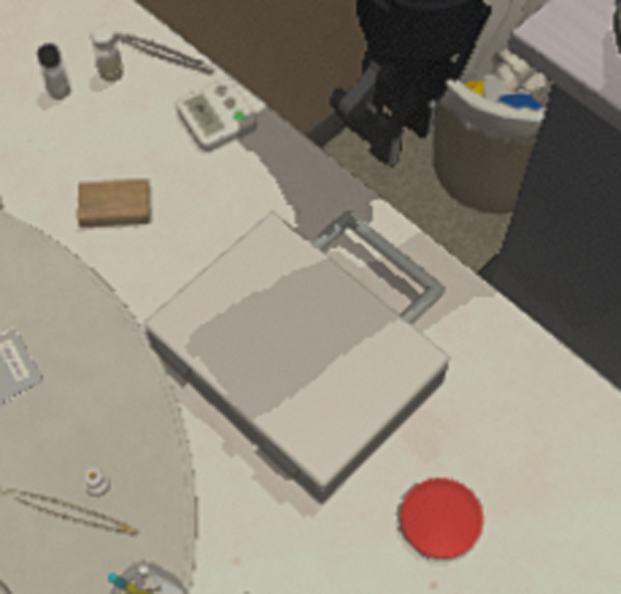

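View pics/wrist16.png

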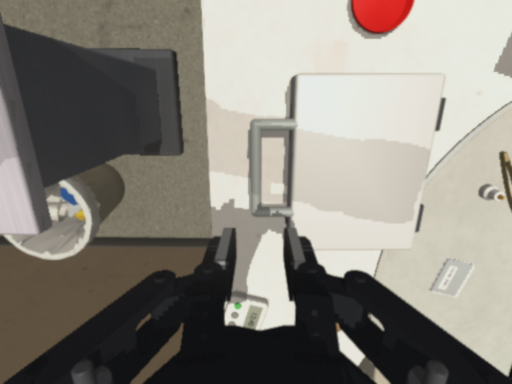

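```bash
python3 - <<'E'
from h import *
w,s,t=load("wrist16"),load("scene16"),load("top16")
S=lambda x,y:(140+(x+.5)/2.7-.5,60+(y+.5)/2.7-.5)
print(tri((w,(256,125)),(s,S(437,290))),tri((w,(257,211)),(s,S(351,219))))
print("cover corners",tri((w,(297,73)),(s,S(447,360))),tri((w,(291,248)),(s,S(274,214))))
cv2.imwrite("pics/top16c.png",cv2.resize(t["color"][100:280,110:400],None,fx=2.7,fy=2.7,interpolation=cv2.INTER_CUBIC))
t0=load("top0")
d=cv2.absdiff(t["color"],t0["color"]).max(2)
for n,(x,y) in dict(block=(351,193),timer=(357,250),red=(182,187)).items(): print(n,d[y-18:y+18,x-18:x+18].mean())
E
```

```text
(array([ 0.4504639 , -0.0005636 ,  0.04480252]), [np.float64(0.0015249007057485033), np.float64(0.001524900705748476)]) (array([ 0.45324972, -0.09591029,  0.05243298]), [np.float64(0.0019331301279270083), np.float64(0.001933130127926994)])
cover corners (array([0.49199106, 0.04940848, 0.04511216]), [np.float64(0.0005001137741040192), np.float64(0.0005001137741040712)]) (array([ 0.49504644, -0.14511612,  0.05156423]), [np.float64(0.0012014982056078563), np.float64(0.001201498205607835)])
block 2.3078703703703702
timer 8.54320987654321
red 2.7098765432098766
```

View pics/top16c.png

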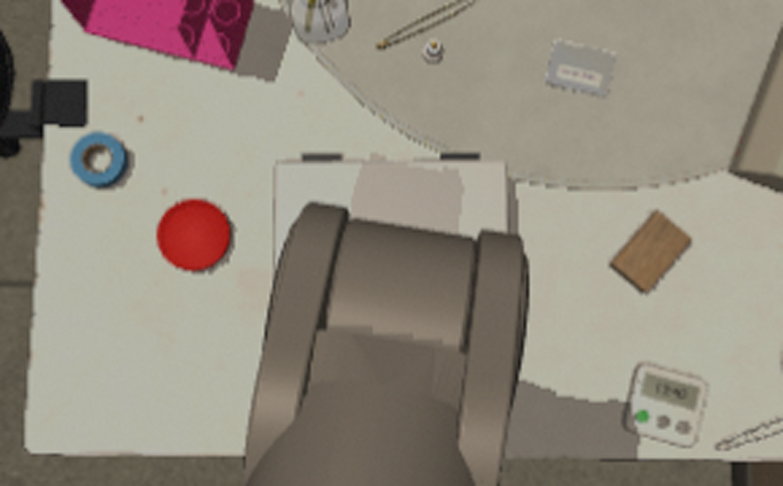

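```bash
python3 - <<'E'
from workcell import *
o=observe(); print(o["t"],o["qd"].round(2),o["force"]); print(sign_off())
E
```

```text
19.0333 [ 0.42  1.36 -0.34  0.92  0.02 -0.    0.04] [ 0.64948596  0.10970276 -0.86462717]
the job is handed in; nothing more can be done
None
```

The clear dish is on the imager's glass and the cover is shut. I handed the job in at 19.0 s, and no verdict came back.

- **Dish:** I gripped it across its sides and set it on the glass. Contact came at the expected height with about 10 N. The wrist view after release showed it flat in the middle of the glass.
- **Cover:** I held the handle bar in the grip from open to shut and let go only when a light push met 16 N of resistance, so it did not slam. The cover now hides the dish, so I could not check the dish again after closing.
- **Last checks:** The arm is well clear, with about zero force on it. Triangulation put the bar's ends at 45 and 52 mm (about 46.5 mm expected when shut). The two front cover corners came out at 45 and 52 mm (about 52 mm expected). That scatter is as large as a small gap, so "fully shut" rests mainly on the contact force and the closed cover in the pictures.
- **Disagreement:** Contact came about 4 mm lower in tool height than I had predicted. The bar may have slipped a little in the pads, or my estimate of its height at the start may have been off.
- **Bystanders:** The wooden block and the red dish are unchanged between the before and after top views. The timer showed a slightly larger difference, which I put down to the arm's shadow, and it still looks in place.

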